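# Hang the parts pail on its hook by the swing bail

## Robot

A 6-joint arm with a two-finger parallel gripper is mounted at the origin on a cart in front of the work surface, level with it; the furniture and walls round the work are solid. World frame = base frame: x ahead of the robot, y to its left, z up, the work surface at z = 0. Lengths are in m, angles in degrees, forces in N, time in s.
With the tool pointing down it reaches from about 0.4 to 0.825 m from the base axis. Payload 7 kg.
Tool frame: the origin (TCP) lies between the finger pads; the fingertips stand 22 mm ahead of it and the grasp point (between the pads) lies 3 mm ahead of it; z points along the fingers, y is the line along which they close (so a half turn about z gives the same grasp; the last joint's range is limited). The gripper opens to 88 mm and grips with 3 to 60 N. Pads are 19 mm wide; open, the fingers measure 130 mm over their backs; the gripper's body (78 mm by 193 mm) begins 47 mm behind the grasp point.
Start: joints at [-50.644, 20.546, 0.682, 0, -70.136, -16.507], TCP at [0.262, -0.622, 0.249] pointing down, gripper open.
Joint ranges: [-176.03, 176.03], [-82.01, 121.73], [-58.28, 71.71], [-173.87, 95.51], [-174.79, -0.11], [-173.66, 173.66]. Speed limits (degrees/s): [136.94, 136.94, 172.46, 180, 180, 180].

## Interface

Orientations are given as [roll, pitch, yaw] about the fixed x, y, z axes, in that order (R = Rz(yaw) Ry(pitch) Rx(roll)).
In Python, from plant import ctrl gives the robot as it stands.
- The arm moves only by the tool apply_moves, never from a script. Its argument "targets" is a list of rows, each an object with "travel": the shift along the tool's x, y, z in mm, a list of three; "roll": the turn about the tool's z in degrees; "jaw": the finger opening in mm, from 0 to 87.6. In form: [{"travel": [tx, ty, tz], "roll": roll, "jaw": jaw}, ...]. A call has 1 to 10 rows; each row shifts and turns the commanded pose from where the row before left it, along the tool's axes as they then stand; what a row does not reach is not made up. A row lasts 1/10 s, in which the tool goes at most 50 mm and 8.59 degrees, less where a joint would pass 70% of its speed; a pose out of reach is approached as far as the arm can. A call with a gripper value outside its range is refused whole. The fingers move at their own pace and stop on an object; the grip force is fixed at half the most. Time passes only in rows, so rows that do not move let the fingers close. It gives the time, the measured TCP pose, the force, the opening and the grip force at its end, in the units of the state.
- ctrl.get_obs(): the state, without advancing time (a new reading comes with each control period).
- ctrl.snapshot(name): name is "scene" or "top" or "wrist"; returns the picture (480x640x3 uint8, red, green, blue); there is no depth.
- ctrl.calibration(name): a dict with "K" (3x3 intrinsics, pixels), "extrinsics" (4x4, takes a point from camera to world coordinates); the wrist camera has in their place "hand_eye" (4x4, takes a point from camera to tool coordinates, whose origin is the TCP and whose axes are the flange's). Camera axes: x right, y down, z forward; pixel columns grow to the right and rows downward; lengths in m; the calibration is good to about 2 mm. The wrist camera is an equidistant fisheye: a pixel r from the principal point sees the ray r / f radians off the axis. A picture is of the moment at which its call begins: read the wrist's pose just before it. calibration takes no time and is no camera call.
- ctrl.close_job(): hands the job in; it is judged then, once.
The state is a dict: "clock": time; "joint_pos": joint angles; "qvel": joint speeds; "tau": joint torques, N m; "tool_pos": TCP position; "orientation": TCP orientation; "force": force on the tool from outside, world axes, zero at the start; "moment": the same for the moment, N m; "opening": finger opening in m; "gripper_force": force on a finger pad.
Only numpy, scipy, OpenCV 4.12 (cv2) and the standard library are available. Lean on these libraries where they do the work, as an engineer would, in place of code of your own. Each camera call takes 0.05 s, during which the arm holds its last target. There are 200 camera calls.

## Task

Clear the small yellow parts pail off the bench: first swing its folded wire bail up until it stands upright, while the pail still stands on the bench, then carry the pail by the bail to the hook stand and lower it gently onto the hook, with the hook between the two black sleeves of the bail. Let go so that the pail hangs freely, about level and hardly swaying, with the solder spool still inside. Do not tip the pail, and leave the multimeter, cutters, tape roll and mug where they are.

Things in the scene. Friction and masses are not known exactly. Their poses are not given: they have to be found in the camera images.
- pail: Loose open yellow pail, outer 124 (x) x 130 (y) x 75 mm high, walls 4 mm, about 0.3 kg. Origin: centre of its underside; z up; -x is its front, roughly toward the robot, over which the bail lies folded. The bail pivots on the end walls at x = 0, 66 mm above the underside. Upright, the bail's bar stands 138 mm above the underside, 63 mm above the rim.
- bail_mid (a point): Middle of the bail's straight bar, on the wire's axis, 72 mm from the pivot axis; y runs along the bar. Steel wire 8 mm thick, 50 g, bare for 18 mm either side of the middle, where the hook goes; side arms 71.5 mm either side. Folded, the bar lies at pivot height in front of the front wall, its axis 10 mm from the wall.
- sleeve_left (a point): Centre of the black rubber sleeve on the bar toward the pail's +y, 38 mm from the bar's middle: 14 mm in diameter, 40 mm long; the place to grip. Folded, it has only 3 mm between it and the wall, so no finger fits behind: raise it from in front and below, as with a closed fingertip tilted about 40 degrees.
- sleeve_right (a point): Centre of the like sleeve toward the pail's -y.
- bail (a joint): Angle of the bail (rad): 0 folded level toward the pail's -x, pi/2 upright, up to 1.75 leaning slightly back on its stop. The pivot has a little friction (about 0.035 Nm): near upright the bail stays up by itself, and the pail may hang or swing some degrees off level.
- hook_stand: Fixed stand: grey base plate 150 x 120 x 10 mm (10 mm in front of the origin to 140 mm behind), dark post 115 mm behind (+x), 18 mm thick, 232 mm high, steel hook of 10 mm round bar. Origin: on the bench below the hook's lowest point; the hook opens and its upturned end points to -x, roughly toward the robot; y lies across the hook.
- hook_seat (a point): Where the axis of the bail's bare wire lies when it rests in the hook: 214 mm above the bench, over the stand's origin, same axes. The hook's bar there spans 200 to 210 mm in height; behind it rises to 222 mm at 35 mm and runs level to the post.
- hook_tip (a point): Top of the hook's upturned end, 21 mm in front (-x) of the seat, 228 mm above the bench. The bail's bar goes in over it while the pail's rim goes below the hook: with the pail hanging level the bar's axis must then be between 233 and 262 mm above the bench.
- spool_center (a point): Centre of the loose solder spool (56 mm in diameter, 38 mm high, blue flanges) standing in the pail.
- meter: Orange and black multimeter lying on the bench, 158 x 80 x 46 mm, origin at the centre of its underside; bystander.
- cutters_red: Cutters with red handles lying on the bench, 141 x 50 x 11 mm, origin at the centre of its underside; bystander.
- blue_tape: Roll of blue tape lying flat, 105 mm in diameter, 20 mm high, origin at the centre of its underside; bystander.
- mug: White mug, 78 x 110 x 97 mm, origin at the centre of its underside; bystander.

How it is judged:
By the outcome, as a careful person would: the job done as asked, in the order asked, and still so for the second after the job is handed in, with the robot touching nothing.
It also fails if it takes over 67 s, if anything falls off the work surface, if the arm or the gripper's body presses on something with over 40 N, if the wrist force passes 120 N, or if a joint passes its speed limit or range.

## Working session

There is one attempt and no reset: what is moved stays moved. The work goes in short steps, Python scripts to look and compute and a tool call to move; the robot and the scene stay as the last step left them, time stands still between calls to the robot, and variables do not carry over. Pictures are saved under pics/ and viewed, at most 10 in all, crops included, and the job is handed in when it is done.

Besides the shell and the picture viewer there is one more tool, called after "Request:" as name([rows], argument=value, ...), one row to a line, values as JSON. apply_moves: Moves the arm, as the interface text tells. Its arguments: {"type":"object","properties":{"targets":{"type":"array","items":{"type":"object","properties":{"travel":{"type":"array","items":{"type":"number"}},"roll":{"type":"number"},"jaw":{"type":"number"}}}}},"required":["targets"]}

```bash
mkdir -p pics; ls; python3 - <<'E'
from plant import ctrl
import cv2, numpy as np
np.set_printoptions(precision=4,suppress=True)
print(ctrl.get_obs())
for n in ("scene","top"):
    im=ctrl.snapshot(n); cv2.imwrite(f"pics/{n}0.png",im[:,:,::-1])
    print(n,ctrl.calibration(n))
print(ctrl.calibration("wrist"))
E
```

```text
pics
{'clock': 0.0, 'joint_pos': array([-50.6442,  20.5937,   0.6337,  -0.0178, -70.1347, -16.5081]), 'qvel': array([-0.0075,  0.0317, -0.0044,  0.0042, -0.0724, -0.0631]), 'tau': array([  0.0001, -58.2714,  29.3052,   6.9969,   0.0067,  -0.0002]), 'tool_pos': array([ 0.2619, -0.6216,  0.2476]), 'orientation': array([ 179.9045,   -0.0109, -157.1583]), 'force': array([-0.5904,  1.0911,  0.0281]), 'moment': array([-0.0055,  0.0228, -0.0485]), 'gripper_force': 0.0, 'opening': 0.08772277039828012}
scene {'K': array([[509.0689,   0.    , 320.2894],
       [  0.    , 509.0689, 242.4194],
       [  0.    ,   0.    ,   1.    ]]), 'extrinsics': array([[ 0.8543, -0.2539,  0.4535, -0.1683],
       [-0.5196, -0.4344,  0.7357, -1.1318],
       [ 0.0102, -0.8642, -0.5031,  0.9272],
       [ 0.    ,  0.    ,  0.    ,  1.    ]])}
top {'K': array([[612.1923,   0.    , 309.9027],
       [  0.    , 612.1923, 245.7185],
       [  0.    ,   0.    ,   1.    ]]), 'extrinsics': array([[ 0.0264, -0.9934,  0.1115,  0.3646],
       [-0.9995, -0.0284, -0.017 ,  0.0114],
       [ 0.0201, -0.111 , -0.9936,  1.6697],
       [ 0.    ,  0.    ,  0.    ,  1.    ]])}
{'K': array([[371.6483,   0.    , 317.8123],
       [  0.    , 371.6483, 233.8624],
       [  0.    ,   0.    ,   1.    ]]), 'hand_eye': array([[-0.0001, -0.9633, -0.2685,  0.0717],
       [ 1.    , -0.0001, -0.    ,  0.0003],
       [ 0.    , -0.2685,  0.9633, -0.1366],
       [ 0.    ,  0.    ,  0.    ,  1.    ]])}
```

View pics/top0.png

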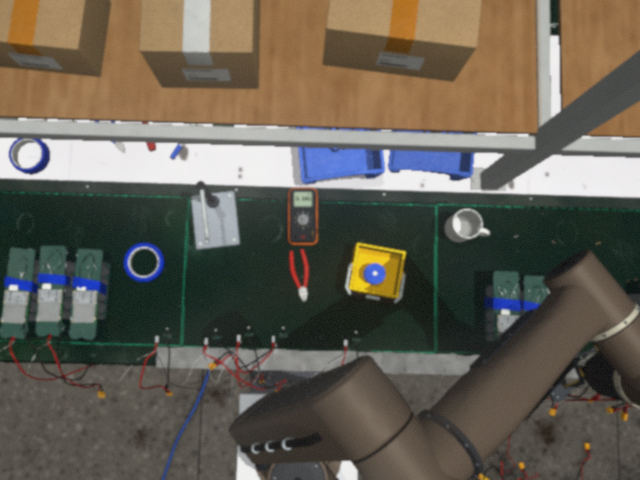

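View pics/scene0.png

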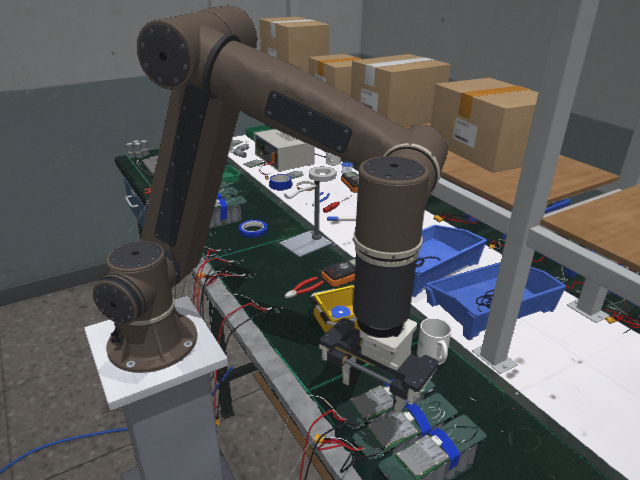

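The top view shows the pail at about (375,270) with the bail on its lower (robot) side. The stand is at (215,220), the meter at (303,217), the cutters at (300,275) and the mug at (464,226). In the scene view the arm hides most of the pail.

```bash
cat > h.py <<'E'
from plant import ctrl
import cv2, numpy as np
from scipy.spatial.transform import Rotation as R
np.set_printoptions(precision=4,suppress=True)
def ray(n,uv):
    c=ctrl.calibration(n); T=c["extrinsics"]; d=T[:3,:3]@np.linalg.inv(c["K"])@[*uv,1]
    return T[:3,3],d/np.linalg.norm(d)
def onz(n,uv,z):
    o,d=ray(n,uv); return o+d*(z-o[2])/d[2]
def tool(o=None):
    o=o or ctrl.get_obs(); T=np.eye(4); T[:3,:3]=R.from_euler("xyz",o["orientation"],degrees=True).as_matrix(); T[:3,3]=o["tool_pos"]; return T
def wray(T,uv):
    c=ctrl.calibration("wrist");K=c["K"];p=np.array([uv[0]-K[0,2],uv[1]-K[1,2]])/K[0,0];r=np.hypot(*p)
    d=np.array([*(np.sin(r)*p/max(r,1e-9)),np.cos(r)]); M=T@c["hand_eye"]
    return M[:3,3],M[:3,:3]@d
def wonz(T,uv,z):
    o,d=wray(T,uv); return o+d*(z-o[2])/d[2]
def wproj(T,P):
    c=ctrl.calibration("wrist");K=c["K"];M=np.linalg.inv(T@c["hand_eye"]);q=M[:3,:3]@P+M[:3,3]
    th=np.arctan2(np.hypot(q[0],q[1]),q[2]);a=q[:2]/max(np.hypot(q[0],q[1]),1e-9)
    return K[:2,2]+K[0,0]*th*a
E
python3 - <<'E'
from h import *
im=cv2.imread("pics/top0.png")
a=cv2.resize(im[235:311,338:414],(380,380),interpolation=cv2.INTER_CUBIC)
b=cv2.resize(im[175:251,178:254],(380,380),interpolation=cv2.INTER_CUBIC)
cv2.imwrite("pics/c1.png",np.hstack([a,b]))
hsv=cv2.cvtColor(im,cv2.COLOR_BGR2HSV)
m=cv2.inRange(hsv,(20,120,80),(35,255,255)); m[:230]=0
cs=max(cv2.findContours(m,0,2)[0],key=cv2.contourArea); print(cv2.minAreaRect(cs)); 
box=cv2.boxPoints(cv2.minAreaRect(cs)); print(box); print([onz("top",p,.075) for p in box])
m=cv2.inRange(hsv,(100,150,80),(125,255,255)); m[:230]=0;m[:,:340]=0;m[:,410:]=0
cs=max(cv2.findContours(m,0,2)[0],key=cv2.contourArea); c=cv2.minEnclosingCircle(cs);print(c,onz("top",c[0],.042))
E
```

```text
((376.3808898925781, 270.0083923339844), (53.120384216308594, 50.0501708984375), 10.007980346679688)
[[345.8759 290.0369]
 [354.5739 240.7483]
 [406.8859 249.9799]
 [398.1879 299.2684]]
[array([ 0.4302, -0.1127,  0.075 ]), array([ 0.5601, -0.133 ,  0.075 ]), array([ 0.5396, -0.2711,  0.075 ]), array([ 0.4099, -0.2495,  0.075 ])]
((374.1865539550781, 273.3905334472656), 9.4926118850708) [ 0.478 -0.19   0.042]
```

View pics/c1.png

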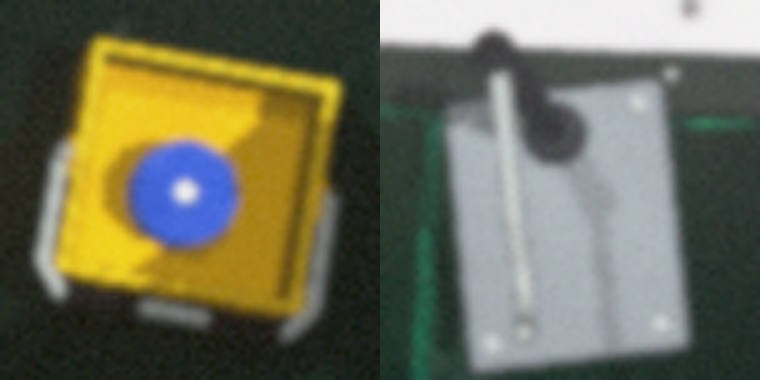

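The crop (5x) shows the rim corners at (92,38), (342,82), (302,316) and (58,272). The bare wire is at about (173,313) between the black sleeves, the side arms are on both sides, and the spool is at (184,192). On the stand, the hook tip is at about (143,328), the post top at (110,45), and the plate corners at (95,370), (308,345), (283,82) and (65,105), all relative to the right half.

```bash
python3 - <<'E'
from h import *
P=lambda c,o: np.array(c)/5-.4+o
r=[onz("top",P(c,(338,235)),.075) for c in [(92,38),(342,82),(302,316),(58,272)]]
r=np.array(r);print(r,r.mean(0)); print([np.linalg.norm(r[i]-r[i-1]) for i in range(4)])
print("yaw",[np.degrees(np.arctan2(v[1],v[0])) for v in (r[0]-r[3],r[1]-r[2])],[np.degrees(np.arctan2(-v[0],v[1])) for v in (r[0]-r[1],r[3]-r[2])])
print("bar",onz("top",P((173,313),(338,235)),.066))
print("hook tip",onz("top",P((143,328),(178,175)),.228),"post top",onz("top",P((110,45),(178,175)),.232))
q=np.array([onz("top",P(c,(178,175)),.010) for c in [(95,370),(308,345),(283,82),(65,105)]]);print(q,q.mean(0))
print([np.degrees(np.arctan2(v[1],v[0])) for v in (q[3]-q[0],q[2]-q[1])])
E
```

```text
[[ 0.5564 -0.1368  0.075 ]
 [ 0.5369 -0.2688  0.075 ]
 [ 0.4137 -0.2489  0.075 ]
 [ 0.4332 -0.1213  0.075 ]] [ 0.485  -0.1939  0.075 ]
[np.float64(0.12419535212718773), np.float64(0.13339590545154512), np.float64(0.12472428431581843), np.float64(0.1291473866199649)]
yaw [np.float64(-7.181582957319081), np.float64(-9.139098593673317)] [np.float64(-8.405017187687683), np.float64(-8.647695985220048)]
bar [ 0.4138 -0.1827  0.066 ]
hook tip [0.5326 0.2322 0.228 ] post top [0.6673 0.2533 0.232 ]
[[0.5342 0.2905 0.01  ]
 [0.5512 0.1756 0.01  ]
 [0.6963 0.195  0.01  ]
 [0.6798 0.3137 0.01  ]] [0.6154 0.2437 0.01  ]
[np.float64(9.068653187590053), np.float64(7.62094262394813)]
```

The measurements agree with the given sizes:
- **Pail:** centre (0.485, -0.194), yaw -8.4°. Its sides measure 0.124 and 0.131 m, and the bar is 72 mm in front.
- **Hook:** seat about (0.551, 0.234), yaw about 8.3°.

The moves can't tilt the tool. I'll drag the sleeve up by friction with the front finger's inner pad, with the jaws straddling the bar, then close on it. First comes the turn so the fingers close along the pail's x.

Request:
apply_moves([
  {"travel":[0,0,0],"roll":-8.4,"jaw":80},
  {"travel":[0,0,0],"roll":-8.4,"jaw":80},
  {"travel":[0,0,0],"roll":-8.4,"jaw":80},
  {"travel":[0,0,0],"roll":-8.4,"jaw":80},
  {"travel":[0,0,0],"roll":-8.4,"jaw":80},
  {"travel":[0,0,0],"roll":-8.4,"jaw":80},
  {"travel":[0,0,0],"roll":-8.4,"jaw":80},
  {"travel":[-20,-5,0],"roll":0,"jaw":80},
  {"travel":[-40,-10,0],"roll":0,"jaw":80},
  {"travel":[-45,-11,0],"roll":0,"jaw":80},
])

```text
clock: 1.1
tool_pos: [0.3028, -0.5212, 0.2474]
orientation: [179.9, 0.1, -98.5]
force: [1.0, 0.9, 1.0]
opening: 0.0796
gripper_force: 0.0
```

Request:
apply_moves([
  {"travel":[-45,-11,0],"roll":0,"jaw":80},
  {"travel":[-45,-11,0],"roll":0,"jaw":80},
  {"travel":[-45,-11,0],"roll":0,"jaw":80},
  {"travel":[-45,-11,0],"roll":0,"jaw":80},
  {"travel":[-45,-11,0],"roll":0,"jaw":80},
  {"travel":[-45,-11,0],"roll":0,"jaw":80},
  {"travel":[-45,-11,0],"roll":0,"jaw":80},
  {"travel":[-39,-9,0],"roll":0,"jaw":80},
  {"travel":[-20,-5,0],"roll":0,"jaw":80},
  {"travel":[0,0,0],"roll":0,"jaw":80},
])

```text
clock: 2.1
tool_pos: [0.4482, -0.1629, 0.2485]
orientation: [-180.0, 0.0, -98.2]
force: [0.7, 0.4, -0.2]
opening: 0.08
gripper_force: 0.0
```

```bash
python3 - <<'E'
from h import *
o=ctrl.get_obs();print(o["tool_pos"],o["orientation"],o["force"],o["opening"],o["clock"],o["joint_pos"])
T=tool(o);im=ctrl.snapshot("wrist")[:,:,::-1];cv2.imwrite("pics/w1.png",im)
c=np.array([.485,-.194,0]);a=np.radians(-8.4);ex=np.array([np.cos(a),np.sin(a),0]);ey=np.array([-ex[1],ex[0],0])
for n,p in dict(mid=(-72,0,66),sl=(-72,38,66),sr=(-72,-38,66),FL=(-62,65,75),FR=(-62,-65,75),BR=(62,-65,75),BL=(62,65,75)).items():
    print(n,wproj(T,c+(p[0]*ex+p[1]*ey+np.array([0,0,p[2]]))/1000*1 if 0 else c+(p[0]*ex+p[1]*ey)/1000+np.array([0,0,p[2]/1000])))
E
```

```text
[ 0.4482 -0.1629  0.2485] [-179.9967    0.0176  -98.1639] [ 0.7454  0.3841 -0.1997] 0.07998412517654828 2.1 [  3.7264   1.5531 -23.4054  -0.0182 -65.0346 -11.8826]
mid [354.1965 186.741 ]
sl [353.0975 229.05  ]
sr [355.0115 142.9929]
FL [341.8408 261.0386]
FR [344.3723 110.7937]
BR [197.5716 114.2637]
BL [205.3795 259.6994]
```

View pics/w1.png

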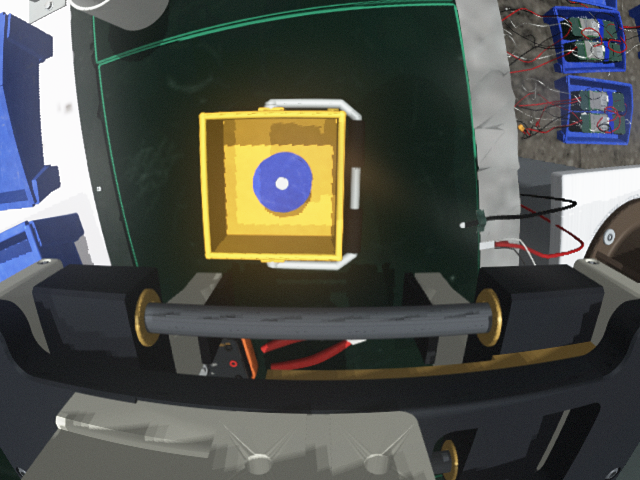

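The wrist view shows the pail rim corners at about (204,113), (345,112), (343,259) and (205,260). The bare wire is at (355,188), within 1–2 px of the prediction, so the pose is confirmed. Next I descend with the jaws straddling the bar; the rear finger goes into the pail above the spool.

Request:
apply_moves([
  {"travel":[-6,5,15],"roll":0,"jaw":80},
  {"travel":[0,0,25],"roll":0,"jaw":80},
  {"travel":[0,0,30],"roll":0,"jaw":80},
  {"travel":[0,0,30],"roll":0,"jaw":80},
  {"travel":[0,0,30],"roll":0,"jaw":80},
  {"travel":[0,0,20],"roll":0,"jaw":80},
  {"travel":[0,0,15],"roll":0,"jaw":80},
  {"travel":[0,0,8],"roll":0,"jaw":80},
  {"travel":[0,0,3],"roll":0,"jaw":80},
  {"travel":[0,0,0],"roll":0,"jaw":80},
])

```text
clock: 3.15
tool_pos: [0.4433, -0.1588, 0.0726]
orientation: [180.0, -0.0, -98.4]
force: [0.4, 0.5, 0.3]
opening: 0.0801
gripper_force: 0.0
```

Request:
apply_moves([
  {"travel":[0,-2,0],"roll":0,"jaw":80},
  {"travel":[0,-2,0],"roll":0,"jaw":80},
  {"travel":[0,-1,0],"roll":0,"jaw":80},
  {"travel":[0,-1,0],"roll":0,"jaw":80},
  {"travel":[0,0,0],"roll":0,"jaw":80},
])

```text
clock: 3.65
tool_pos: [0.4495, -0.1593, 0.0728]
orientation: [-180.0, 0.0, -98.3]
force: [0.9, 0.0, -0.3]
opening: 0.0799
gripper_force: 0.0
```

Request:
apply_moves([
  {"travel":[0,-2,0],"roll":0,"jaw":80},
  {"travel":[0,-1,0],"roll":0,"jaw":80},
  {"travel":[0,-1,-3],"roll":0,"jaw":80},
  {"travel":[0,-1,-4],"roll":0,"jaw":80},
  {"travel":[0,-1.5,-4],"roll":0,"jaw":80},
  {"travel":[0,-1.5,-4],"roll":0,"jaw":80},
  {"travel":[0,-2,-4],"roll":0,"jaw":80},
])

```text
clock: 4.35
tool_pos: [0.4591, -0.1608, 0.092]
orientation: [180.0, 0.0, -98.4]
force: [-3.7, 1.4, 0.7]
opening: 0.0797
gripper_force: 2.3
```

```bash
python3 - <<'E'
from h import *
o=ctrl.get_obs();print(o["tool_pos"],o["force"],o["moment"])
im=ctrl.snapshot("wrist")[:,:,::-1];t=ctrl.snapshot("scene")[:,:,::-1]
cv2.imwrite("pics/w2.png",np.hstack([cv2.resize(im,(440,330)),cv2.resize(t[250:370,280:410],(357,330))]))
E
```

```text
[ 0.4591 -0.1608  0.092 ] [-3.7494  1.3679  0.7075] [ 0.6699  1.7048 -0.0542]
```

View pics/w2.png

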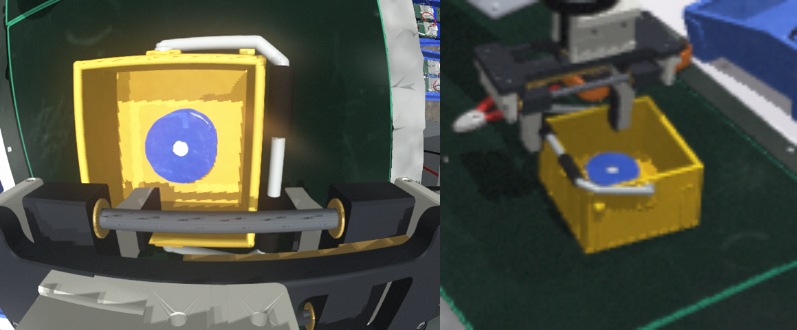

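The wrist view shows the bar at (278,130) following the finger. In the scene crop the bail arm is raised above the rim and the pail stands flat, so the friction drag works. I continue along the arc.

Request:
apply_moves([
  {"travel":[0,-2,-5],"roll":0,"jaw":80},
  {"travel":[0,-2,-5],"roll":0,"jaw":80},
  {"travel":[0,-3,-5],"roll":0,"jaw":80},
  {"travel":[0,-3,-5],"roll":0,"jaw":80},
  {"travel":[0,-4,-5],"roll":0,"jaw":80},
  {"travel":[0,-4,-4],"roll":0,"jaw":80},
  {"travel":[0,-4,-4],"roll":0,"jaw":80},
])

```text
clock: 5.15
tool_pos: [0.4802, -0.164, 0.1251]
orientation: [179.9, -0.0, -98.4]
force: [-8.7, 3.0, 6.2]
opening: 0.0802
gripper_force: 4.4
```

```bash
python3 - <<'E'
from h import *
o=ctrl.get_obs();print(o["tool_pos"],o["force"],o["moment"])
im=ctrl.snapshot("wrist")[:,:,::-1];t=ctrl.snapshot("scene")[:,:,::-1]
cv2.imwrite("pics/w3.png",np.hstack([cv2.resize(im,(440,330)),cv2.resize(t[250:370,280:410],(357,330))]))
E
```

```text
[ 0.4802 -0.164   0.1251] [-8.6717  2.9708  6.1904] [ 1.1067  3.3809 -0.1893]
```

View pics/w3.png

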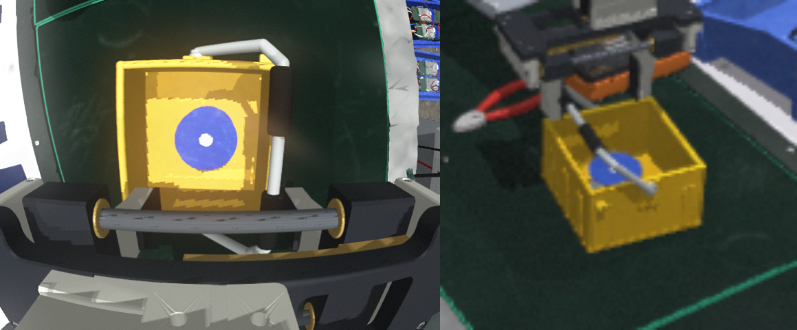

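The bail is now at roughly 45°, with the bar over the rim at (278,130) in the left half, and the pail is upright. The push force is growing, so I relieve it by going up first.

Request:
apply_moves([
  {"travel":[0,0,-3],"roll":0,"jaw":80},
  {"travel":[0,0,-3],"roll":0,"jaw":80},
  {"travel":[0,0,0],"roll":0,"jaw":80},
])

```text
clock: 5.55
tool_pos: [0.4822, -0.164, 0.1315]
orientation: [-179.8, 0.0, -98.3]
force: [0.7, 0.3, 0.2]
opening: 0.0801
gripper_force: 0.0
```

Request:
apply_moves([
  {"travel":[0,-3,-3],"roll":0,"jaw":80},
  {"travel":[0,-3,-2],"roll":0,"jaw":80},
  {"travel":[0,-4,-2],"roll":0,"jaw":80},
  {"travel":[0,-4,-2],"roll":0,"jaw":80},
  {"travel":[0,-4,-1],"roll":0,"jaw":80},
  {"travel":[0,-4,0],"roll":0,"jaw":80},
  {"travel":[0,-4,0],"roll":0,"jaw":80},
])

```text
clock: 6.25
tool_pos: [0.5072, -0.1678, 0.1405]
orientation: [-180.0, 0.0, -98.4]
force: [-1.7, -0.5, 2.2]
opening: 0.0798
gripper_force: 0.5
```

```bash
python3 - <<'E'
from h import *
o=ctrl.get_obs();print(o["tool_pos"],o["force"],o["moment"])
im=ctrl.snapshot("wrist")[:,:,::-1];t=ctrl.snapshot("scene")[:,:,::-1]
cv2.imwrite("pics/w4f.png",im);cv2.imwrite("pics/w4.png",np.hstack([cv2.resize(im,(440,330)),cv2.resize(t[250:370,280:410],(357,330))]))
E
```

```text
[ 0.5072 -0.1678  0.1405] [-1.6743 -0.5048  2.2204] [ 0.0478  0.5264 -0.036 ]
```

View pics/w4.png

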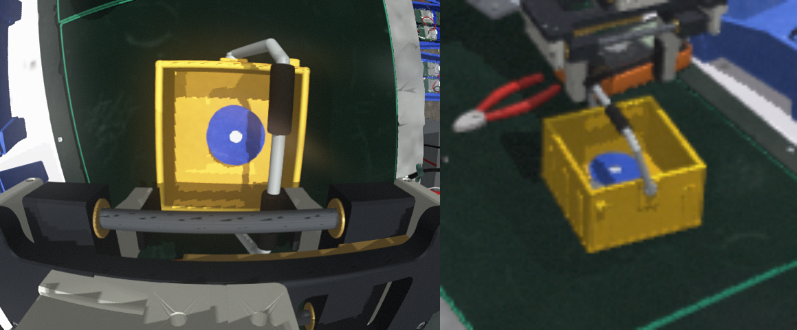

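The bail is now at about 65–70°. The rim's -y corners are at (157,62) and (309,68) in the left half, and the pail is flat. I check the pail's pose now.

```bash
python3 - <<'E'
from h import *
T=tool(); s=640/440
b=wonz(T,(157*s,62*s),.075);f=wonz(T,(309*s,68*s),.075)
m=(b+f)/2;v=b-f;print(b,f,np.linalg.norm(v[:2]),np.degrees(np.arctan2(v[1],v[0])))
u=v[:2]/np.linalg.norm(v[:2]);c=m[:2]+.065*np.array([-u[1],u[0]]);print("centre",c)
d=T[:2,3]-c;print("tcp in pail",d@u,d@np.array([-u[1],u[0]]))
E
```

```text
[ 0.5419 -0.2704  0.075 ] [ 0.4218 -0.2496  0.075 ] 0.12192006132239457 -9.841604799815224
centre [ 0.493 -0.196]
tcp in pail 0.009428206520068982 0.03022776244603733
```

Request:
apply_moves([
  {"travel":[0,2,0],"roll":0,"jaw":70},
  {"travel":[0,2,0],"roll":0,"jaw":62},
  {"travel":[0,2,0],"roll":0,"jaw":54},
  {"travel":[0,2,0],"roll":0,"jaw":46},
  {"travel":[0,0,0],"roll":0,"jaw":40},
  {"travel":[0,0,0],"roll":0,"jaw":34},
  {"travel":[0,0,0],"roll":0,"jaw":28},
  {"travel":[0,0,0],"roll":0,"jaw":24},
  {"travel":[0,0,0],"roll":0,"jaw":20},
  {"travel":[0,0,0],"roll":0,"jaw":17},
])

```text
clock: 7.35
tool_pos: [0.4988, -0.1665, 0.1405]
orientation: [180.0, 0.0, -98.3]
force: [-0.8, -1.4, 0.9]
opening: 0.0189
gripper_force: 0.3
```

Request:
apply_moves([
  {"travel":[0,0,0],"roll":0,"jaw":14},
  {"travel":[0,0,0],"roll":0,"jaw":10},
  {"travel":[0,0,0],"roll":0,"jaw":5},
  {"travel":[0,0,0],"roll":0,"jaw":0},
  {"travel":[0,0,0],"roll":0,"jaw":0},
])

```text
clock: 7.85
tool_pos: [0.4987, -0.1666, 0.1406]
orientation: [-180.0, 0.0, -98.4]
force: [-0.4, 0.1, -0.1]
opening: 0.0132
gripper_force: 29.9
```

```bash
python3 - <<'E'
from h import *
o=ctrl.get_obs();print(o["tool_pos"],o["force"],o["moment"],o["opening"],o["gripper_force"])
im=ctrl.snapshot("wrist")[:,:,::-1];t=ctrl.snapshot("scene")[:,:,::-1]
cv2.imwrite("pics/w5.png",np.hstack([cv2.resize(im,(440,330)),cv2.resize(t[250:370,280:410],(357,330))]))
E
```

```text
[ 0.4987 -0.1666  0.1406] [-0.4382  0.1465 -0.1116] [-0.0489  0.1934 -0.2266] 0.013222666527045292 29.94156539440155
```

View pics/w5.png

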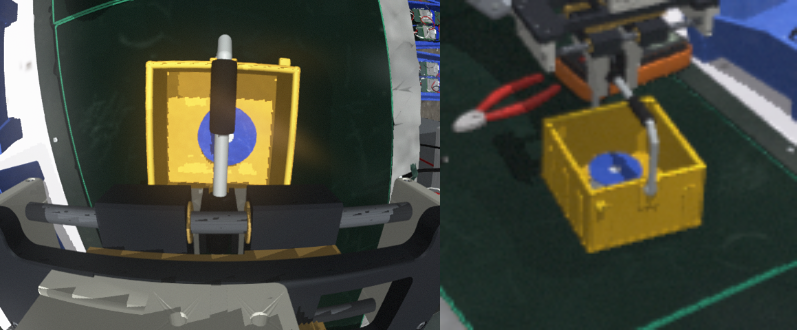

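The grip is good (13 mm opening, 30 N). The bail is upright at (222,110) in the left half, with the pail flat on the bench and the spool inside. I lift gently.

Request:
apply_moves([
  {"travel":[0,0,-2],"roll":0,"jaw":0},
  {"travel":[0,0,-4],"roll":0,"jaw":0},
  {"travel":[0,0,-6],"roll":0,"jaw":0},
  {"travel":[0,0,-8],"roll":0,"jaw":0},
  {"travel":[0,0,-10],"roll":0,"jaw":0},
  {"travel":[0,0,-10],"roll":0,"jaw":0},
  {"travel":[0,0,-10],"roll":0,"jaw":0},
  {"travel":[0,0,-10],"roll":0,"jaw":0},
  {"travel":[0,0,-10],"roll":0,"jaw":0},
  {"travel":[0,0,-10],"roll":0,"jaw":0},
])

```text
clock: 8.95
tool_pos: [0.4987, -0.1666, 0.2215]
orientation: [-180.0, 0.0, -98.4]
force: [-0.3, -0.7, -6.9]
opening: 0.0128
gripper_force: 29.9
```

Request:
apply_moves([
  {"travel":[0,0,-10],"roll":0,"jaw":0},
  {"travel":[0,0,-8],"roll":0,"jaw":0},
  {"travel":[0,0,-6],"roll":0,"jaw":0},
  {"travel":[0,0,-4],"roll":0,"jaw":0},
  {"travel":[0,0,-2],"roll":0,"jaw":0},
  {"travel":[0,0,0],"roll":0,"jaw":0},
  {"travel":[0,0,0],"roll":0,"jaw":0},
])

```text
clock: 9.65
tool_pos: [0.4986, -0.1665, 0.2502]
orientation: [180.0, 0.0, -98.4]
force: [0.0, -0.4, -6.9]
opening: 0.0127
gripper_force: 29.9
```

```bash
python3 - <<'E'
from h import *
o=ctrl.get_obs();print(o["tool_pos"],o["force"],o["moment"],o["opening"],o["gripper_force"],o["clock"])
im=ctrl.snapshot("wrist")[:,:,::-1];t=ctrl.snapshot("scene")[:,:,::-1]
cv2.imwrite("pics/w6.png",np.hstack([cv2.resize(im,(440,330)),cv2.resize(t[190:350,270:430],(330,330))]))
E
```

```text
[ 0.4986 -0.1665  0.2502] [ 0.0125 -0.3592 -6.8568] [ 0.1444 -0.0032  0.0122] 0.012735345958454316 29.926777482032776 9.65
```

View pics/w6.png

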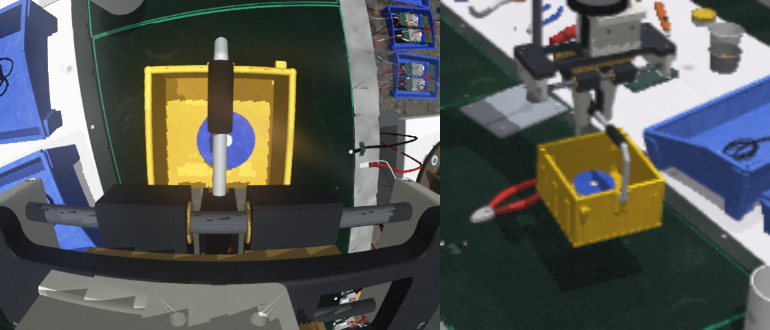

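The pail hangs level. The right sleeve runs from (221,60) to (219,133) in the left half, and the spool is inside. I work out the bail's middle in tool axes and the path to the hook.

```bash
python3 - <<'E'
from h import *
T=tool(); s=640/440; zb=T[2,3]-.0027
for uv in [(219,133),(222,60)]:
    w=wonz(T,(uv[0]*s,uv[1]*s),zb); print(w,(np.linalg.inv(T)@[*w,1])[:3]*1000)
psi=T[:3,:3]
a=np.radians(8.3);Rn=R.from_euler("xyz",[180,0,-81.7],degrees=True).as_matrix()
seat=np.array([.551,.234,.214]); off=np.array([.030,0,.0027])
sx=np.array([np.cos(a),np.sin(a),0])
tgt=seat-Rn@off; print("seat tcp",tgt)
pre=tgt-.10*sx; pre[2]=T[2,3]; print("pre",pre,"travel in new axes",Rn.T@(pre-T[:3,3])*1000)
E
```

```text
[ 0.4915 -0.2148  0.2474] [48.7818 -0.0319  2.702 ]
[ 0.4841 -0.2542  0.2474] [88.8638  1.5709  2.7049]
seat tcp [0.5467 0.2637 0.2167]
pre [0.4477 0.2493 0.2501] travel in new axes [-418.76     -9.7291   -0.    ]
```

Request:
apply_moves([
  {"travel":[0,0,0],"roll":-1,"jaw":0},
  {"travel":[0,0,0],"roll":-2,"jaw":0},
  {"travel":[0,0,0],"roll":-3,"jaw":0},
  {"travel":[0,0,0],"roll":-3,"jaw":0},
  {"travel":[0,0,0],"roll":-3,"jaw":0},
  {"travel":[0,0,0],"roll":-2.7,"jaw":0},
  {"travel":[-2,0,0],"roll":-2,"jaw":0},
  {"travel":[-5,0,0],"roll":0,"jaw":0},
  {"travel":[-8,0,0],"roll":0,"jaw":0},
  {"travel":[-12,0,0],"roll":0,"jaw":0},
])

```text
clock: 10.75
tool_pos: [0.4947, -0.1393, 0.2504]
orientation: [180.0, 0.0, -81.7]
force: [-0.4, -0.6, -6.9]
opening: 0.0131
gripper_force: 29.9
```

Request:
apply_moves([
  {"travel":[-15,0,0],"roll":0,"jaw":0},
  {"travel":[-15,-1,0],"roll":0,"jaw":0},
  {"travel":[-15,-1,0],"roll":0,"jaw":0},
  {"travel":[-15,-1,0],"roll":0,"jaw":0},
  {"travel":[-15,-1,0],"roll":0,"jaw":0},
  {"travel":[-15,-1,0],"roll":0,"jaw":0},
  {"travel":[-15,-1,0],"roll":0,"jaw":0},
  {"travel":[-15,-1,0],"roll":0,"jaw":0},
  {"travel":[-15,-1,0],"roll":0,"jaw":0},
  {"travel":[-15,-1,0],"roll":0,"jaw":0},
])

```text
clock: 11.75
tool_pos: [0.4816, 0.0113, 0.2507]
orientation: [-180.0, 0.0, -81.6]
force: [0.3, 0.1, -6.6]
opening: 0.0132
gripper_force: 29.9
```

Request:
apply_moves([
  {"travel":[-15,-1,0],"roll":0,"jaw":0},
  {"travel":[-15,0,0],"roll":0,"jaw":0},
  {"travel":[-15,0,0],"roll":0,"jaw":0},
  {"travel":[-15,0,0],"roll":0,"jaw":0},
  {"travel":[-15,0,0],"roll":0,"jaw":0},
  {"travel":[-15,0,0],"roll":0,"jaw":0},
  {"travel":[-15,0,0],"roll":0,"jaw":0},
  {"travel":[-15,0,0],"roll":0,"jaw":0},
  {"travel":[-15,0,0],"roll":0,"jaw":0},
  {"travel":[-15,0,0],"roll":0,"jaw":0},
])

```text
clock: 12.75
tool_pos: [0.4609, 0.1597, 0.2507]
orientation: [-180.0, 0.0, -81.6]
force: [-0.6, 0.7, -7.3]
opening: 0.0134
gripper_force: 29.9
```

Request:
apply_moves([
  {"travel":[-15,0,0],"roll":0,"jaw":0},
  {"travel":[-15,0,0],"roll":0,"jaw":0},
  {"travel":[-15,0,0],"roll":0,"jaw":0},
  {"travel":[-15,0,0],"roll":0,"jaw":0},
  {"travel":[-12,0,0],"roll":0,"jaw":0},
  {"travel":[-8,0,0],"roll":0,"jaw":0},
  {"travel":[-5,0,0],"roll":0,"jaw":0},
  {"travel":[-2,0,0],"roll":0,"jaw":0},
  {"travel":[0,0,0],"roll":0,"jaw":0},
  {"travel":[0,0,0],"roll":0,"jaw":0},
])

```text
clock: 13.75
tool_pos: [0.4486, 0.2441, 0.2506]
orientation: [180.0, -0.0, -81.7]
force: [-0.4, -0.1, -6.9]
opening: 0.013
gripper_force: 29.9
```

```bash
python3 - <<'E'
from h import *
o=ctrl.get_obs();print(o["tool_pos"],o["orientation"],o["force"],o["opening"],o["clock"],o["joint_pos"])
T=tool(o);im=ctrl.snapshot("wrist")[:,:,::-1];cv2.imwrite("pics/w7.png",im)
a=np.radians(8.3);sx=np.array([np.cos(a),np.sin(a),0]);seat=np.array([.551,.234,.214])
print("tip",wproj(T,seat-.021*sx+[0,0,.014]),"post",wproj(T,seat+.115*sx+[0,0,.018]),"level",wproj(T,seat+.035*sx+[0,0,.008]))
d=np.linalg.inv(T)@[*seat,1];print("seat in tool",d*1000)
E
```

```text
[0.4486 0.2441 0.2506] [179.9924  -0.0112 -81.6673] [-0.3676 -0.1363 -6.9472] 0.012983087299573206 13.75 [ 50.6147   4.8859 -19.528    0.0035 -65.5993 -42.2834]
tip [153.7542 239.1934] post [-25.311  239.5257] level [ 71.0201 235.5306]
seat in tool [  24.8308  -99.8732   36.558  1000.    ]
```

View pics/w7.png

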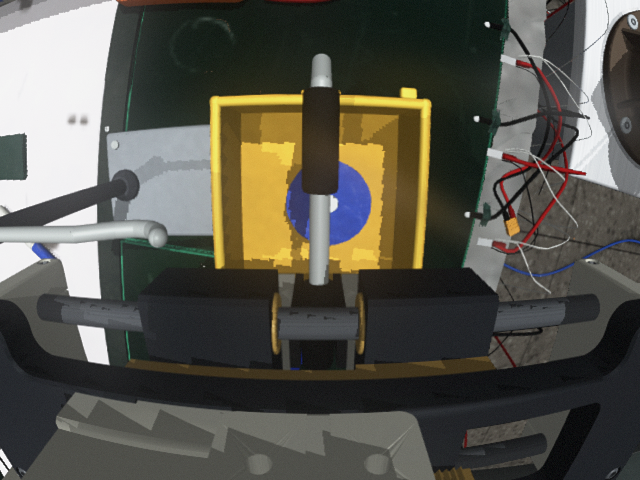

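The hook tip's end is at about (157,235), against a predicted (154,239), with its level bar running left along row ~235. The pose is confirmed to about 2 mm. The bail's middle sits about 5 mm to one side, so I shift x by -5 and then go in 99 mm.

Request:
apply_moves([
  {"travel":[-2,-2,0],"roll":0,"jaw":0},
  {"travel":[-2,-4,0],"roll":0,"jaw":0},
  {"travel":[-1,-6,0],"roll":0,"jaw":0},
  {"travel":[0,-8,0],"roll":0,"jaw":0},
  {"travel":[0,-8,0],"roll":0,"jaw":0},
  {"travel":[0,-8,0],"roll":0,"jaw":0},
  {"travel":[0,-8,0],"roll":0,"jaw":0},
  {"travel":[0,-8,0],"roll":0,"jaw":0},
  {"travel":[0,-8,0],"roll":0,"jaw":0},
  {"travel":[0,-8,0],"roll":0,"jaw":0},
])

```text
clock: 14.8
tool_pos: [0.5158, 0.2594, 0.2505]
orientation: [180.0, -0.0, -81.7]
force: [0.0, 0.1, -6.5]
opening: 0.0129
gripper_force: 29.9
```

Request:
apply_moves([
  {"travel":[0,-8,0],"roll":0,"jaw":0},
  {"travel":[0,-7,0],"roll":0,"jaw":0},
  {"travel":[0,-6,0],"roll":0,"jaw":0},
  {"travel":[0,-5,0],"roll":0,"jaw":0},
  {"travel":[0,-3,0],"roll":0,"jaw":0},
  {"travel":[0,-2,0],"roll":0,"jaw":0},
  {"travel":[0,0,0],"roll":0,"jaw":0},
  {"travel":[0,0,0],"roll":0,"jaw":0},
])

```text
clock: 15.6
tool_pos: [0.5456, 0.2638, 0.2506]
orientation: [180.0, 0.0, -81.6]
force: [-0.4, 0.5, -7.0]
opening: 0.0133
gripper_force: 29.9
```

```bash
python3 - <<'E'
from h import *
o=ctrl.get_obs();print(o["tool_pos"],o["orientation"],o["force"],o["opening"],o["clock"])
T=tool(o);im=ctrl.snapshot("wrist")[:,:,::-1];cv2.imwrite("pics/w8.png",im)
d=np.linalg.inv(T)@[.551,.234,.214,1];print("seat in tool",d*1000)
E
```

```text
[0.5456 0.2638 0.2506] [179.9916   0.0005 -81.6481] [-0.3537  0.5419 -6.9933] 0.013339480746871442 15.6
seat in tool [  30.274    -0.9902   36.5661 1000.    ]
```

Positions and force agree with the plan and there's no contact. I lower gently and watch the force.

Request:
apply_moves([
  {"travel":[0,0,2],"roll":0,"jaw":0},
  {"travel":[0,0,4],"roll":0,"jaw":0},
  {"travel":[0,0,5],"roll":0,"jaw":0},
  {"travel":[0,0,5],"roll":0,"jaw":0},
  {"travel":[0,0,5],"roll":0,"jaw":0},
  {"travel":[0,0,4],"roll":0,"jaw":0},
  {"travel":[0,0,3],"roll":0,"jaw":0},
  {"travel":[0,0,1],"roll":0,"jaw":0},
  {"travel":[0,0,0],"roll":0,"jaw":0},
])

```text
clock: 16.55
tool_pos: [0.5458, 0.2638, 0.2214]
orientation: [180.0, -0.0, -81.7]
force: [-0.5, 0.3, -6.3]
opening: 0.0129
gripper_force: 29.9
```

Request:
apply_moves([
  {"travel":[0,0,1],"roll":0,"jaw":0},
  {"travel":[0,0,1],"roll":0,"jaw":0},
  {"travel":[0,0,1],"roll":0,"jaw":0},
  {"travel":[0,0,0],"roll":0,"jaw":0},
  {"travel":[0,0,0],"roll":0,"jaw":0},
])

```text
clock: 17.05
tool_pos: [0.5458, 0.2638, 0.2186]
orientation: [-180.0, 0.0, -81.7]
force: [0.1, 0.0, -6.9]
opening: 0.0135
gripper_force: 29.9
```

Request:
apply_moves([
  {"travel":[0,0,0.5],"roll":0,"jaw":0},
  {"travel":[0,0,0.5],"roll":0,"jaw":0},
  {"travel":[0,0,0.5],"roll":0,"jaw":0},
  {"travel":[0,0,0.5],"roll":0,"jaw":0},
  {"travel":[0,0,0],"roll":0,"jaw":0},
])

```text
clock: 17.55
tool_pos: [0.546, 0.264, 0.217]
orientation: [-180.0, 0.0, -81.6]
force: [-1.0, 0.3, -1.5]
opening: 0.0129
gripper_force: 29.9
```

Request:
apply_moves([
  {"travel":[0,0,0.5],"roll":0,"jaw":0},
  {"travel":[0,0,0.5],"roll":0,"jaw":0},
  {"travel":[0,0,0],"roll":0,"jaw":0},
])

```text
clock: 17.85
tool_pos: [0.5461, 0.264, 0.2162]
orientation: [-179.9, 0.0, -81.6]
force: [-2.3, 0.7, 2.7]
opening: 0.0131
gripper_force: 29.9
```

The hook took the load at the expected height (bar at 214 mm). I ease off slightly, center the bar, and open slowly.

Request:
apply_moves([
  {"travel":[0,0.5,-0.5],"roll":0,"jaw":0},
  {"travel":[0,0.5,0],"roll":0,"jaw":0},
  {"travel":[0,0,0],"roll":0,"jaw":0},
])

```text
clock: 18.15
tool_pos: [0.5455, 0.264, 0.2165]
orientation: [-179.9, 0.0, -81.6]
force: [1.5, 1.4, 1.4]
opening: 0.0133
gripper_force: 29.9
```

Request:
apply_moves([
  {"travel":[0,0,0],"roll":0,"jaw":13},
  {"travel":[0,0,0],"roll":0,"jaw":14},
  {"travel":[0,0,0],"roll":0,"jaw":15},
  {"travel":[0,0,0],"roll":0,"jaw":17},
  {"travel":[0,0,0],"roll":0,"jaw":20},
  {"travel":[0,0,0],"roll":0,"jaw":25},
  {"travel":[0,0,0],"roll":0,"jaw":32},
  {"travel":[0,0,0],"roll":0,"jaw":40},
  {"travel":[0,0,0],"roll":0,"jaw":40},
])

```text
clock: 19.05
tool_pos: [0.5448, 0.2637, 0.216]
orientation: [180.0, -0.0, -81.7]
force: [-0.2, 0.5, 0.2]
opening: 0.0385
gripper_force: 0.0
```

```bash
python3 - <<'E'
from h import *
o=ctrl.get_obs();print(o["tool_pos"],o["force"],o["opening"],o["gripper_force"],o["clock"])
T=tool(o)
def yel(im):
    h=cv2.cvtColor(im,cv2.COLOR_RGB2HSV);m=cv2.inRange(h,(20,120,80),(35,255,255));c=max(cv2.findContours(m,0,2)[0],key=cv2.contourArea);return cv2.minAreaRect(c),cv2.contourArea(c)
for i in range(3): print(yel(ctrl.snapshot("wrist")),yel(ctrl.snapshot("scene")[180:300,150:450].copy()))
E
```

```text
[0.5448 0.2637 0.216 ] [-0.1887  0.4638  0.2473] 0.038463454708528015 0.0 19.05
(((378.25579833984375, 194.52752685546875), (101.1510238647461, 225.78810119628906), 0.6986943483352661), 13905.5) (((141.34999084472656, 41.55000305175781), (39.21223831176758, 52.17757797241211), 71.56504821777344), 1482.0)
(((378.07470703125, 195.04605102539062), (100.48338317871094, 226.0963592529297), 1.6748379468917847), 13963.0) (((141.34999084472656, 41.55000305175781), (39.21223831176758, 52.17757797241211), 71.56504821777344), 1476.5)
(((378.07342529296875, 195.08987426757812), (100.42491912841797, 226.00869750976562), 1.6748380661010742), 13882.0) (((141.34999084472656, 41.55000305175781), (39.21223831176758, 52.17757797241211), 71.56504821777344), 1480.5)
```

The jaws are open, the pail is steady and there's no force. I retract straight up.

Request:
apply_moves([
  {"travel":[0,0,-3],"roll":0,"jaw":40},
  {"travel":[0,0,-6],"roll":0,"jaw":40},
  {"travel":[0,0,-10],"roll":0,"jaw":40},
  {"travel":[0,0,-15],"roll":0,"jaw":40},
  {"travel":[0,0,-20],"roll":0,"jaw":40},
  {"travel":[0,0,-20],"roll":0,"jaw":40},
  {"travel":[0,0,-20],"roll":0,"jaw":40},
  {"travel":[0,0,-15],"roll":0,"jaw":40},
  {"travel":[0,0,-8],"roll":0,"jaw":40},
  {"travel":[0,0,-3],"roll":0,"jaw":40},
])

```text
clock: 20.35
tool_pos: [0.545, 0.2638, 0.3375]
orientation: [-179.9, 0.1, -81.6]
force: [-0.3, -1.2, 0.2]
opening: 0.0404
gripper_force: 0.0
```

Request:
apply_moves([
  {"travel":[0,0,0],"roll":0,"jaw":40},
  {"travel":[0,0,0],"roll":0,"jaw":40},
  {"travel":[0,0,0],"roll":0,"jaw":40},
  {"travel":[0,0,0],"roll":0,"jaw":40},
  {"travel":[0,0,0],"roll":0,"jaw":40},
  {"travel":[0,0,0],"roll":0,"jaw":40},
  {"travel":[0,0,0],"roll":0,"jaw":40},
  {"travel":[0,0,0],"roll":0,"jaw":40},
  {"travel":[0,0,0],"roll":0,"jaw":40},
  {"travel":[0,0,0],"roll":0,"jaw":40},
])

```text
clock: 21.35
tool_pos: [0.5448, 0.2637, 0.3361]
orientation: [-180.0, 0.0, -81.7]
force: [-0.3, -0.2, 0.4]
opening: 0.04
gripper_force: 0.0
```

```bash
python3 - <<'E'
from h import *
import time
o=ctrl.get_obs();print(o["tool_pos"],o["force"],o["clock"]);T=tool(o)
def big(im,lo,hi):
    h=cv2.cvtColor(im,cv2.COLOR_RGB2HSV);m=cv2.inRange(h,lo,hi);return max(cv2.findContours(m,0,2)[0],key=cv2.contourArea)
for i in range(8):
    w=ctrl.snapshot("wrist");c=big(w,(20,120,80),(35,255,255));h=cv2.convexHull(c)
    if i in(0,3,7): print("rect",cv2.minAreaRect(h)[0],cv2.minAreaRect(h)[1],cv2.boundingRect(h))
s=ctrl.snapshot("scene");c=big(s[150:350,100:450].copy(),(20,120,80),(35,255,255));print("scene",cv2.boundingRect(c))
# spool blue inside the pail's box
x,y,a,b=cv2.boundingRect(h);sub=w[y:y+b,x:x+a].copy();k=big(sub,(100,130,60),(125,255,255));(u,v),r=cv2.minEnclosingCircle(k);print("spool px",u+x,v+y,r)
al=np.radians(8.3);ex=np.array([np.cos(al),np.sin(al),0]);ey=np.array([-ex[1],ex[0],0]);o_=np.array([.551,.234,.076])
for p in [(-62,65),(-62,-65),(62,-65),(62,65)]: print("level rim",p,wproj(T,o_+(p[0]*ex+p[1]*ey)/1000+[0,0,.075]))
print("spool level",wproj(T,o_+[0,0,.042]))
E
```

```text
[0.5448 0.2637 0.3361] [-0.2518 -0.1989  0.3856] 21.35
rect (355.5, 177.0) (156.0, 65.0) (323, 99, 66, 157)
rect (355.5, 177.0) (156.0, 65.0) (323, 99, 66, 157)
rect (355.5, 177.0) (156.0, 65.0) (323, 99, 66, 157)
scene (165, 51, 52, 43)
spool px 338.3074531555176 170.61801147460938 18.181161880493164
level rim (-62, 65) [383.7939 251.6822]
level rim (-62, -65) [388.5112 107.4306]
level rim (62, -65) [244.5501 107.4487]
level rim (62, 65) [249.2203 251.5374]
spool level [316.5998 176.2711]
```

```bash
python3 -c "
from plant import ctrl
print(ctrl.close_job())"
```

```text
the job is handed in; nothing more can be done
None
```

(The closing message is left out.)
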